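Start and close a multi-start filter plug on a solvent filter housing

TASK

Take the blue filter plug from its white stand and set it into the dark steel filter housing with its grip bar in line with the white line on the rim, so that its lugs rest on the thread. Press it down lightly and turn it backward (anticlockwise seen from above) until you feel it drop a step into the thread, then turn it forward (clockwise) until its flange lies flush on the rim. Be gentle with the thread: forcing or jamming the plug spoils it; leave the bottle, jar and tube rack alone, and let go at the end.

Things in the scene. Friction and masses are not known exactly. Their poses are not given: they have to be found in the camera images.
- plug_grip (a point): Centre of the grip bar of the blue filter plug (loose, about 0.18 kg). The bar is 52 mm long along x, 14 mm thick along y and stands 38 mm high on a flange 66 mm across, 6 mm thick. This point is 22 mm above the flange's top, 28 mm above its underside, 16 mm below the bar's top; z up. The plug works the same turned by half a turn.
- plug_seat (a point): Centre of the underside of the plug's flange, 28 mm below plug_grip, same axes. Below it: a white nose 38 mm across, 26 mm long (last 8 mm tapered to 26 mm), and four lugs along +-x and +-y, reaching to radius 26 mm, 4 mm wide, 2.8 mm thick, undersides 13.4 mm below this point.
- rim (a point): Centre of the mouth of the dark steel filter housing, level with its flat rim, 75 mm above the bench; z up, x along the white line on the rim. Round collar 92 mm across with a 56 mm bore; in it a brass four-start right-hand thread (clockwise closes) leaving 41 mm free bore, 1.5 mm play around the nose.
- ramps (a point): On the bore's axis 5 mm below the rim: the threads' upper ramps. The thread's clocking to the white line is unknown, up to 18 deg either way. With the bar along the line (within 8 deg) the lugs land on the ramps, flange 6.5 to 11.5 mm above the rim. Anticlockwise the plug climbs 0.8 mm per 10 deg. Clockwise from here the lugs jam on a blunt stop. Contact is rigid: press 3 to 6 N; over 40 N spoils the thread.
- pocket (a point): On the bore's axis 10 mm below the rim: entry pockets. After 10 to 65 deg anticlockwise (by clocking) the lugs drop 8 mm off the thread's end; flange then 3.4 mm above the rim. A pocket leaves 10 deg of play up to a stop. Clockwise from it the lugs pass under the thread; the plug must sink 0.8 mm per 10 deg, is flush after 52 to 62 deg; a hard stop comes 18 deg after that.
- housing: The fixed filter housing: white base 150 x 120 x 30 mm (x, y, z) and the steel collar on it, 75 mm high in all. Origin at the centre of its base on the bench, x along the white line.
- stand: White square parking stand, 82 x 82 x 34 mm, fixed, with a square well of 57 mm; the plug hangs in it with its flange on the top. Origin at the centre of its underside.
- washbottle_mid (a point): White bottle with red cap, 60 mm across, 150 mm tall, half-way up. Leave alone.
- jar_mid (a point): Amber jar with black cap, 52 mm across, 70 mm tall, half-way up. Leave alone.
- tuberack_mid (a point): White rack of glass tubes, 70 x 170 mm, 94 mm tall over the tubes; 30 mm above its underside. Leave alone.
- plug: The filter plug as a whole; its origin is plug_seat.

How it is judged:
On the way, in this order (a step that is already met when the one before it is completed fails the run):
1. the plug rests on the thread's upper ramps: in the mouth, upright, bar in line with the white line within 0.17 rad, flange 6 to 13 mm above the rim, touching (horizontal distance between plug_seat and rim below 0.003 m and angle between plug_seat's own z axis and vertical below 0.1 rad and angle between the x axis of plug_seat and the x axis of rim, either way round below 0.17 rad and z of plug_seat in the frame of rim between 0.006 and 0.013 m and contact force between plug and housing above 0.3 N), for 0.1 s.
2. the plug has dropped the step into the thread: flange 2 to 5 mm above the rim (horizontal distance between plug_seat and rim below 0.003 m and angle between plug_seat's own z axis and vertical below 0.1 rad and z of plug_seat in the frame of rim between 0.002 and 0.005 m), for 0.05 s.
At the end, for the whole second after the job is handed in: the plug is screwed home: flange within 1.2 mm of the rim, centred within 3 mm, upright within 0.05 rad, at rest and let go (z of plug_seat in the frame of rim below 0.0012 m and horizontal distance between plug_seat and rim below 0.003 m and angle between plug_seat's own z axis and vertical below 0.05 rad and linear speed of plug below 0.02 m/s); the robot touches nothing.
It fails at once if thread forced: more than 40 N between the plug and the housing (contact force between plug and housing above 40 N).
It fails at once if a bystander moved more than 20 mm (distance of any of washbottle_mid, jar_mid, tuberack_mid from where it was at the start of the episode above 0.02 m).
It also fails if it takes over 72 s, if anything falls off the work surface, if the arm or the gripper's body presses on something with over 40 N, if the wrist force passes 120 N, or if a joint passes its speed limit or range.

ROBOT

A 7-joint arm with a two-finger parallel gripper is mounted at the origin on the work surface. World frame = base frame: x ahead of the robot, y to its left, z up, the work surface at z = 0. Lengths are in m, angles in rad, forces in N, time in s.
With the tool pointing down it reaches from about 0.4 to 0.9 m from the base axis. Payload 5.6 kg.
Tool frame: the origin (TCP) lies midway between the tips of the shut fingers; the grasp point (between the pads) lies 19 mm behind it; y points along the fingers, z is the direction in which the jaws open and shut, and the axes are right-handed (so a half turn about y gives the same grasp; the last joint's range is limited). The gripper opens to 92 mm and grips with 3 to 60 N. Pads are 20 mm wide; open, the fingers measure 128 mm over their backs; the gripper's body (75 mm by 189 mm) begins 69 mm behind the grasp point.
Start: joints at [-1.191, 0.468, -0.012, 1.603, 0.006, 1.071, -0.056], TCP at [0.267, 0.593, 0.215] pointing down, gripper open.
Joint ranges: [-2.53, 2.53], [-0.31, 2.02], [-1.57, 1.55], [0.28, 2.44], [-1.29, 4.43], [0.15, 1.84], [-2.92, 2.92]. Speed limits (rad/s): [2.57, 2.57, 3.14, 3.14, 3.14, 3.14, 3.14].

INTERFACE

Orientations are given as a 3x3 rotation matrix whose columns are the frame's x, y, z axes.
In Python, from station import env, effector, solver, viewer, workorder, search_frame, tip_of gives the robot as it stands. Calls block until the motion is done:
- env.reach(position, orientation): joint-space move of the TCP to a pose.
- env.movel(position, frame=None, rate=0.15): straight line of the TCP; frame=None keeps the orientation; rate is the mean speed in m/s.
- env.goto_joints(angles): joint-space move.
- effector.release() and effector.grasp(squeeze=None): open the fingers fully, or close them until they stop; squeeze is the grip in N (None keeps the last).
- env.pause(seconds).
- solver.inverse_kinematics(position, orientation): joint angles nearest the present ones, or None.
- env.sense(): the state.
- viewer.read_camera(name): name is "scene" or "top" or "wrist"; returns (picture, depth): 384x512x3 uint8, red, green, blue; 384x512 float32, m along the optical axis (not along the pixel's ray), 0 where there is no reading.
- viewer.camera_info(name): a dict with "intrinsics" (3x3 intrinsics, pixels), "dist_coeffs" ([k1, k2, p1, p2, k3] as OpenCV has them; the pictures are not rectified), "eye" and "rotation" of the camera in the world; the wrist camera has in their place "T_tool_cam" (4x4, takes a point from camera to tool coordinates, whose origin is the TCP and whose axes are the tool frame's). Camera axes: x right, y up, looking along -z (the intrinsics and any distortion apply to the point x, -y, -z); pixel columns grow to the right and rows downward; lengths in m; the calibration is good to about 2 mm. A picture is of the moment at which its call begins: read the wrist's pose just before it. camera_info takes no time and is no camera call.
A pose or a line that the arm cannot do raises env.PlanningError and nothing moves.
- workorder.finish_job(): hands the job in, once; it reports no verdict.
Trained networks look in the newest picture that a camera, given by its name, has taken for a name from the list of things; names that differ only in an ending like _2 or _b are one class to them, and where a whole thing is asked for, a point or a joint stands for the part that bears it (a point fixed in the world has none). Each returns a list of dicts, best first, with "score" (0 to 1); they miss things now and then, are a little off and sometimes report something else, mostly with a low value. They report only what shows in the picture. A call takes as long as a camera call.
- search_frame(camera, name): "at" ([x, y, z] in m, in world coordinates, good to about 4 mm: the middle of the surface that is visible of it).
- tip_of(camera, name): "at" ([x, y, z] in m, in world coordinates, good to about 4 mm: a listed point, or the origin of a listed thing).
The state is a dict: "t": time; "joint_positions": joint angles; "joint_velocities": joint speeds; "tau": joint torques, N m; "ee_pos": TCP position; "tcp_rot": TCP orientation; "wrist_force": force on the tool from outside, world axes, zero at the start; "moment": the same for the moment, N m; "gripper_width": finger opening in m.
Only numpy, scipy, OpenCV 4.12 (cv2) and the standard library are available. Lean on these libraries where they do the work, as an engineer would, in place of code of your own. Each camera call takes 0.05 s, during which the arm holds its last target. There are 200 camera calls.

## Working session

There is one attempt and no reset: what is moved stays moved. The work goes in short steps, each a Python script; the robot and the scene stay as the last script left them, time stands still between calls to the robot, and variables do not carry over. Pictures are saved under pics/ and viewed, about 8 in all and at most 12, crops included, and the job is handed in when it is done.

```bash
ls; mkdir -p pics
cat > a.py <<'E'
from station import env, effector, solver, viewer, workorder, search_frame, tip_of
import numpy as np, cv2
np.set_printoptions(precision=4,suppress=True)
s=env.sense(); print(s['t'],s['ee_pos'],s['tcp_rot'],s['wrist_force'],s['gripper_width'])
ims=[]
for c in ("scene","top"):
    p,d=viewer.read_camera(c); cv2.imwrite(f'pics/{c}1.png',p[:,:,::-1]); 
    for n in ("plug_grip","plug_seat","rim","stand","housing","washbottle_mid","jar_mid","tuberack_mid"):
        print(c,n,[(np.array(r['at']),round(r['score'],2)) for r in tip_of(c,n)[:2]])
    i=viewer.camera_info(c); print(i['eye'],i['intrinsics'][0])
print(viewer.camera_info("wrist"))
E
python3 a.py; python3 -c "
import cv2,numpy as np
cv2.imwrite('pics/both.png',cv2.resize(np.vstack([cv2.imread('pics/scene1.png')]),(800,600)))"
```

```text
pics
0.0 [0.2666 0.5922 0.2136] [[ 0.9119 -0.0006  0.4104]
 [-0.4104 -0.0016  0.9119]
 [ 0.0001 -1.     -0.0017]] [0.2117 0.3545 0.2867] 0.0918980829055678
scene plug_grip [(array([ 0.5612, -0.1686,  0.0609]), 0.66), (array([0.5844, 0.4455, 0.0728]), 0.51)]
scene plug_seat [(array([ 0.5645, -0.1658,  0.0347]), 0.83)]
scene rim [(array([0.4764, 0.2367, 0.0719]), 0.78), (array([ 0.5634, -0.1669,  0.0612]), 0.28)]
scene stand [(array([ 0.5598, -0.1679,  0.003 ]), 0.86), (array([ 0.6062, -0.4946,  0.0265]), 0.26)]
scene housing [(array([0.4838, 0.2381, 0.0003]), 0.94)]
scene washbottle_mid [(array([0.5855, 0.4448, 0.0711]), 0.65)]
scene jar_mid [(array([0.7454, 0.0308, 0.0382]), 0.72)]
scene tuberack_mid [(array([ 0.6031, -0.4943,  0.0276]), 0.81)]
[ 1.3546 -0.6177  1.372 ] [495.2703   0.     251.8724]
top plug_grip [(array([ 0.5613, -0.1642,  0.063 ]), 0.76)]
top plug_seat [(array([ 0.5656, -0.165 ,  0.035 ]), 0.8)]
top rim [(array([0.4763, 0.241 , 0.0738]), 0.87)]
top stand [(array([ 0.5648, -0.1687,  0.0002]), 0.81), (array([ 0.608 , -0.4936,  0.0291]), 0.71)]
top housing [(array([ 0.4734,  0.2354, -0.0031]), 0.96)]
top washbottle_mid [(array([0.5829, 0.4492, 0.0717]), 0.56)]
top jar_mid [(array([0.7428, 0.0276, 0.0335]), 0.44), (array([ 0.5607, -0.168 ,  0.0378]), 0.27)]
top tuberack_mid [(array([ 0.6086, -0.4944,  0.03  ]), 0.74)]
[ 0.4538 -0.028   1.3472] [359.4036   0.     252.624 ]
{'intrinsics': array([[270.9053,   0.    , 260.3269],
       [  0.    , 270.9053, 189.1274],
       [  0.    ,   0.    ,   1.    ]]), 'dist_coeffs': array([-0.0243,  0.    ,  0.    ,  0.    ,  0.    ]), 'T_tool_cam': array([[ 0.0012, -0.9681, -0.2506, -0.0695],
       [-0.0015,  0.2506, -0.9681, -0.1698],
       [ 1.    ,  0.0015, -0.0011,  0.0002],
       [ 0.    ,  0.    ,  0.    ,  1.    ]])}
```

View pics/top1.png

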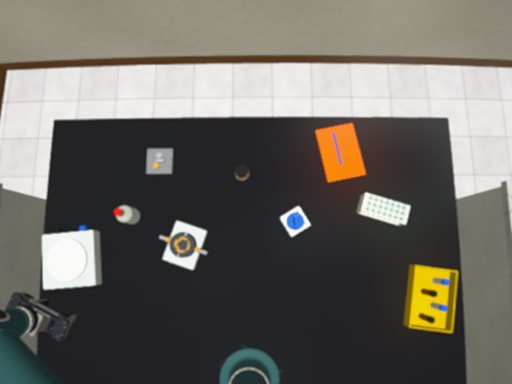

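View pics/scene1.png

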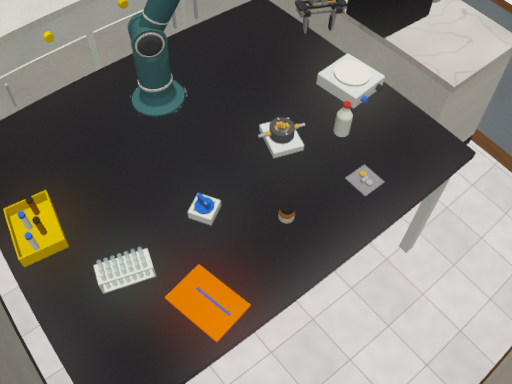

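```bash
cat > h.py <<'E'
from station import env, effector, solver, viewer, workorder, search_frame, tip_of
import numpy as np, cv2
np.set_printoptions(precision=4,suppress=True)
def R(a):  # jaw direction at world angle a, tool down
    c,s=np.cos(a),np.sin(a); return np.array([[s,0,c],[-c,0,s],[0,-1,0.]])
def shot(name):
    s=env.sense(); p,d=viewer.read_camera("wrist"); cv2.imwrite(f'pics/{name}.png',p[:,:,::-1])
    np.savez(f'pics/{name}.npz',p=p,d=d,pos=s['ee_pos'],rot=s['tcp_rot']); return s
def topix(): pass
def toworld(name,uv,z):
    "pixels -> world at height z"
    f=np.load(f'pics/{name}.npz'); i=viewer.camera_info("wrist"); T=np.eye(4); T[:3,:3]=f['rot'];T[:3,3]=f['pos']
    T=T@i['T_tool_cam']
    n=cv2.undistortPoints(np.array(uv,float).reshape(-1,1,2),i['intrinsics'],i['dist_coeffs'])[:,0]
    r=np.c_[n[:,0],-n[:,1],-np.ones(len(n))]@T[:3,:3].T
    return T[:3,3]+r*((z-T[2,3])/r[:,2])[:,None]
def topix(name,P):
    f=np.load(f'pics/{name}.npz'); i=viewer.camera_info("wrist"); T=np.eye(4); T[:3,:3]=f['rot'];T[:3,3]=f['pos']
    T=np.linalg.inv(T@i['T_tool_cam']); c=np.array(P)@T[:3,:3].T+T[:3,3]; c=c*[1,-1,-1]
    return cv2.projectPoints(c,np.zeros(3),np.zeros(3),i['intrinsics'],i['dist_coeffs'])[0][:,0]
E
cat > b.py <<'E'
from h import *
for a in np.arange(-180,180,30):
    for p in ([.476,.238,.2],[.563,-.166,.2]):
        q=solver.inverse_kinematics(p,R(np.radians(a))); print(a,p[1],None if q is None else np.array(q)[[0,6]])
env.reach([.476,.238,.2],R(np.radians(66))); shot('hw')
for n in("rim","housing"): print(n,[(np.array(r['at']),r['score']) for r in tip_of("wrist",n)[:1]])
env.reach([.563,-.166,.2],R(np.radians(66))); s=shot('pw')
for n in("plug_grip","plug_seat","stand"): print(n,[(np.array(r['at']),r['score']) for r in tip_of("wrist",n)[:1]])
print(s['t'],s['joint_positions'])
cv2.imwrite('pics/two.png',np.hstack([cv2.imread('pics/hw.png')[:,56:456],cv2.imread('pics/pw.png')[:,56:456]]))
E
python3 b.py
```

```text
-180 0.238 [-0.332   2.5388]
-180 -0.166 [-0.6572 -2.2045]
-150 0.238 [-1.4975 -2.4707]
-150 -0.166 [-0.6572 -1.6809]
-120 0.238 [-1.4975 -1.9471]
-120 -0.166 [-0.5678 -1.3242]
-90 0.238 [-1.0485 -1.8769]
-90 -0.166 [-0.4932 -0.89  ]
-60 0.238 [-0.9694 -1.3926]
-60 -0.166 [-0.441  -0.4176]
-30 0.238 [-0.8938 -0.9034]
-30 -0.166 [-0.4011  0.0713]
0 0.238 [-0.8266 -0.4086]
0 -0.166 [-0.3694  0.5693]
30 0.238 [-0.7415  0.0804]
30 -0.166 [-0.3634  1.0883]
60 0.238 [-0.6557  0.5703]
60 -0.166 [-0.3157  1.5766]
90 0.238 [-0.5777  1.0638]
90 -0.166 [-0.2737  2.0713]
120 0.238 [-0.4948  1.5556]
120 -0.166 [-0.1498  2.5187]
150 0.238 [-0.416   2.0487]
150 -0.166 [1.0909 2.1982]
rim [(array([0.475 , 0.2368, 0.0759]), 0.56)]
housing [(array([ 0.4779,  0.2386, -0.0016]), 0.73)]
plug_grip [(array([ 0.5631, -0.1643,  0.0635]), 0.86)]
plug_seat []
stand []
4.1 [-0.0513  0.3836  0.3549  1.7963 -0.1573  0.9896  1.5209]
```

View pics/two.png

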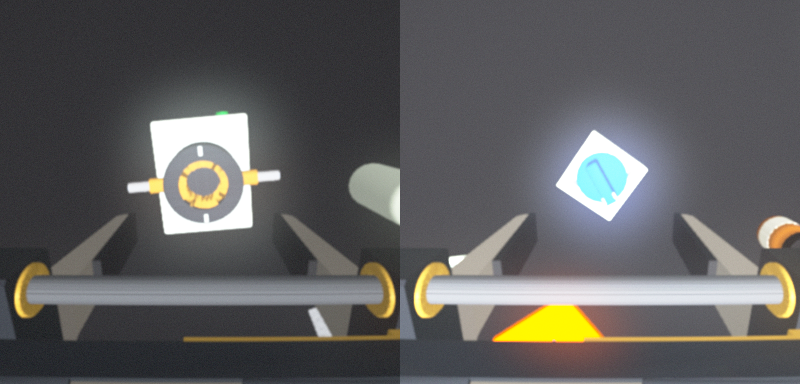

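```bash
cat > c.py <<'E'
from h import *
a=cv2.imread('pics/hw.png')[130:235,195:300]; b=cv2.imread('pics/pw.png')[125:225,205:310]
a=cv2.resize(a,(395,395),interpolation=cv2.INTER_CUBIC); b=cv2.resize(b,(400,395),interpolation=cv2.INTER_CUBIC)
cv2.imwrite('pics/zz.png',np.hstack([a,b]))
for z,n,uv in((.075,'hw',[(256,151),(262.5,217.5)]),):
    w=toworld(n,uv,z); print(w,w.mean(0),np.degrees(np.arctan2(*(w[0]-w[1])[[1,0]])),np.linalg.norm(w[0]-w[1]))
# plug flange: centroid of blue at z .04
p=np.load('pics/pw.npz')['p']; h=cv2.cvtColor(p,cv2.COLOR_RGB2HSV); m=cv2.inRange(h,(85,90,60),(125,255,255)); m[240:]=0
k,l,st,ce=cv2.connectedComponentsWithStats(m); i=1+np.argmax(st[1:,4]); print(st[i],ce[i],toworld('pw',[ce[i]],.045))
E
python3 c.py
```

```text
[[0.4411 0.2503 0.075 ]
 [0.5141 0.2257 0.075 ]] [0.4776 0.238  0.075 ] 161.42532595926176 0.07696057112767399
[ 233  154   50   50 1784] [257.2612 176.7646] [[ 0.561  -0.1666  0.045 ]]
```

View pics/zz.png

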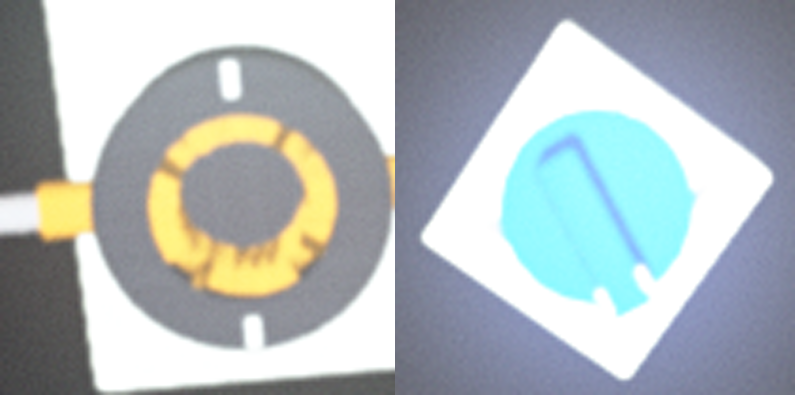

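```bash
cat > d.py <<'E'
from h import *
f=lambda u,v:((u-395)/3.81+205,v/3.95+125)
w=toworld('pw',[f(578,138),f(643,270),f(540,165),f(605,300)],.078)
print(w); a=[np.degrees(np.arctan2(*(w[i+1]-w[i])[[1,0]])) for i in(0,2)]; print(a)
print(toworld('pw',[f(591,218)],.078),toworld('pw',[f(597.5,209),f(502,209),f(693,209)],.040))
print(toworld('pw',[f(567,18),f(773,178),f(627,380),f(422,238)],.034).mean(0))
bar=np.mean(a); j=bar+90
while j>90: j-=180
for jj in(j,j+180,j-180):
  q=solver.inverse_kinematics([.563,-.166,.13],R(np.radians(jj))); print(jj,q)
E
python3 d.py
```

```text
[[ 0.536  -0.1601  0.078 ]
 [ 0.5779 -0.1581  0.078 ]
 [ 0.5384 -0.1731  0.078 ]
 [ 0.5815 -0.1719  0.078 ]]
[np.float64(2.682881579954742), np.float64(1.591932368855066)]
[[ 0.558  -0.1659  0.078 ]] [[ 0.5638 -0.1666  0.04  ]
 [ 0.5511 -0.1951  0.04  ]
 [ 0.5764 -0.1381  0.04  ]]
[ 0.5644 -0.167   0.034 ]
-87.86259302559509 [-0.4291  0.6067  0.9016  1.8749 -0.5832  0.9478 -0.7908]
92.13740697440491 [ 0.0386  0.4642  0.2462  1.8457 -0.1459  0.8492  1.9645]
-267.86259302559506 [ 0.0386  0.4642  0.2462  1.8457 -0.1459  0.8492  1.9645]
```

```bash
cat > e.py <<'E'
from h import *
J=R(np.radians(92.1))
env.reach([.563,-.1665,.13],J)
env.movel([.563,-.1665,.046],J,rate=.1); s=env.sense(); print(s['t'],s['ee_pos'],s['wrist_force'])
effector.grasp(30); s=env.sense(); print(s['t'],s['ee_pos'],s['wrist_force'],s['gripper_width'])
env.movel([.563,-.1665,.14],J,rate=.1); s=shot('grasp'); print(s['t'],s['ee_pos'],s['wrist_force'],s['gripper_width'],np.degrees(np.arctan2(s['tcp_rot'][1,2],s['tcp_rot'][0,2])))
for n in("plug_grip","plug_seat"): print(n,[(np.array(r['at']),r['score']) for r in tip_of("wrist",n)[:1]])
t=env.sense()['t']; env.movel([.563,-.1665,.141],J,rate=.1); print(env.sense()['t']-t)
cv2.imwrite('pics/grz.png',cv2.resize(cv2.imread('pics/grasp.png')[100:300,150:370],(792,720))[:600])
E
python3 e.py
```

```text
5.7917 [ 0.5635 -0.1667  0.0466] [ 0.6863  0.2379 -0.5453]
6.95 [ 0.563  -0.1666  0.046 ] [-0.568  -0.5293  0.681 ] 0.013919605340983066
8.0417 [ 0.5624 -0.1663  0.1393] [-0.3172  0.3304 -2.1876] 0.013907893578263497 92.10232813275856
plug_grip [(array([ 0.5626, -0.164 ,  0.1563]), 0.91)]
plug_seat [(array([ 0.5659, -0.1653,  0.1245]), 0.96)]
0.25
```

View pics/grz.png

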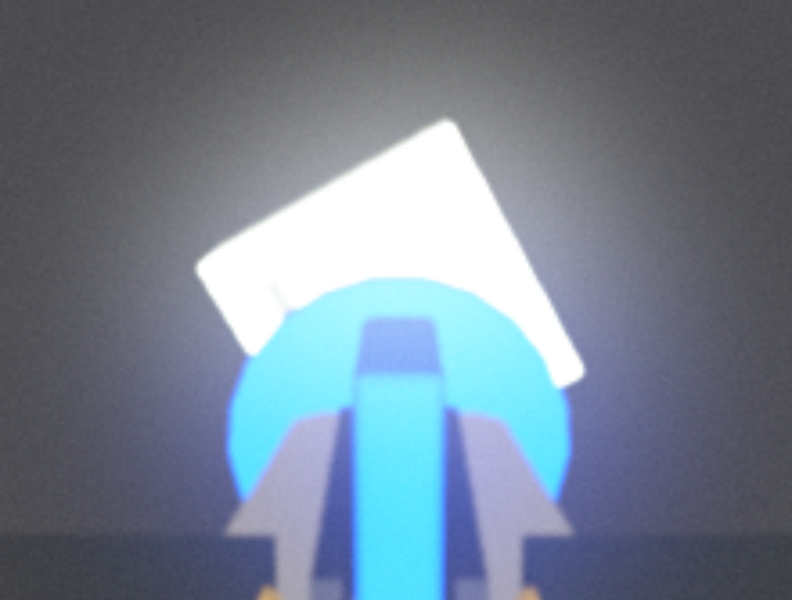

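```bash
cat > f.py <<'E'
from h import *
f=lambda u,v:(u/3.6+150,v/3.6+100)
F=np.load('pics/grasp.npz'); pos,rot=F['pos'],F['rot']; print(pos,rot[:,0])
for uv,dz,r in((f(400,278),-.006,33),(f(399,373),.032,26),(f(400,318),-.006,26)):
    w=toworld('grasp',[uv],pos[2]+dz)[0]; print((w-pos)@rot*1000,r)
E
python3 f.py
```

```text
[ 0.5624 -0.1663  0.1393] [ 0.9993  0.0367 -0.0014]
[-32.0273   6.0454   0.5086] 33
[-25.7601 -31.9636   0.2016] 26
[-24.4238   6.0347   0.5048] 26
```

```bash
cat >> h.py <<'E'
RIM=np.array([.4775,.238]); OFF=.0007; LINE=71.4
def pose(z,deg,dx=0,dy=0):
    J=R(np.radians(deg)); p=np.r_[RIM+[dx,dy],z]-J[:,0]*OFF; return p,J
def F(n=6):
    return np.mean([np.r_[env.sense()['wrist_force'],env.sense()['moment']] for _ in range(n)],0)
def go(z,deg,rate=.1,dx=0,dy=0): env.movel(*pose(z,deg,dx,dy),rate=rate)
def ang():
    r=env.sense()['tcp_rot']; return np.degrees(np.arctan2(r[1,2],r[0,2]))
E
cat > g.py <<'E'
from h import *
p,J=pose(.16,LINE); env.reach([.563,-.1665,.16],R(np.radians(92.1))); env.reach(p,J); env.movel(pose(.125,LINE)[0],J,rate=.1)
env.pause(.3); f0=F(20); np.save('f0.npy',f0); s=env.sense(); print(s['t'],s['ee_pos'],f0,ang(),[F(1)[2].round(2) for _ in range(4)])
z=.125
while z>.090:
    z-= .0015 if z>.1015 else .0005
    go(z,LINE); f=F()-f0; s=env.sense(); print(round(z,4),s['ee_pos'],f[:3].round(2),f[3:].round(2))
    if f[2]>2.5 or np.hypot(*f[:2])>5: break
print(s['t'])
E
python3 g.py
```

```text
11.025 [0.4771 0.2384 0.1256] [-0.1286 -0.656  -2.3907 -0.0035  0.0151  0.01  ] 71.40119984785663 [np.float64(-2.39), np.float64(-2.39), np.float64(-2.39), np.float64(-2.39)]
0.1235 [0.4768 0.2382 0.1235] [-0.08  0.16 -0.03] [ 0.   -0.03 -0.03]
0.122 [0.4767 0.2381 0.1218] [ 1.22  1.3  -0.27] [ 0.09 -0.01 -0.01]
0.1205 [0.4768 0.2382 0.1204] [0.62 0.73 0.36] [ 0.03 -0.03  0.04]
0.119 [0.4767 0.2382 0.1189] [-0.24  1.42 -0.05] [-0.01 -0.04 -0.01]
0.1175 [0.4768 0.2382 0.1174] [-1.14  0.28  0.46] [-0.05 -0.03 -0.  ]
0.116 [0.4768 0.2382 0.1159] [-0.37  0.18 -0.07] [0.   0.01 0.02]
0.1145 [0.4768 0.2382 0.1144] [ 0.59 -0.11 -0.43] [0.02 0.02 0.01]
0.113 [0.4768 0.2382 0.1129] [0.91 1.63 0.3 ] [ 0.06 -0.03 -0.  ]
0.1115 [0.4768 0.2382 0.1114] [0.09 0.92 0.29] [ 0.05 -0.05 -0.01]
0.11 [0.4768 0.2382 0.1099] [0.07 0.17 0.13] [-0.01 -0.01 -0.06]
0.1085 [0.4767 0.2382 0.1084] [0.09 0.57 0.77] [-0.01  0.04  0.01]
0.107 [0.4768 0.2382 0.1069] [-0.43  0.85 -0.72] [-0.03 -0.05  0.03]
0.1055 [0.4768 0.2382 0.1054] [ 0.03 -0.05  0.12] [-0.03 -0.01  0.01]
0.104 [0.4768 0.2382 0.1039] [-0.61  0.56 -
[... 228 characters left out ...]

0.1 [0.4768 0.2382 0.1   ] [-0.34  1.14  0.55] [-0.03 -0.    0.01]
0.0995 [0.4768 0.2382 0.0995] [ 0.95 -0.04 -0.74] [-0.03 -0.01 -0.  ]
0.099 [0.4768 0.2382 0.099 ] [-0.32  0.64  0.22] [ 0.07  0.05 -0.02]
0.0985 [0.4768 0.2382 0.0985] [ 0.06  2.09 -0.22] [ 0.07 -0.02  0.01]
0.098 [0.4768 0.2382 0.098 ] [-0.39  0.91 -0.36] [ 0.   -0.   -0.05]
0.0975 [0.4768 0.2382 0.0974] [ 0.97 -0.11 -0.01] [-0.02  0.   -0.05]
0.097 [0.4768 0.2382 0.097 ] [-0.06  1.48 -1.26] [-0.04 -0.    0.05]
0.0965 [0.4768 0.2382 0.0965] [-0.15  0.75 -0.57] [ 0.01 -0.03 -0.02]
0.096 [0.4769 0.2383 0.0961] [-0.21  0.24  1.64] [-0.03  0.13 -0.02]
0.0955 [0.4769 0.2383 0.096 ] [-2.17 -0.17  6.65] [-0.17  0.43 -0.01]
17.775
```

```bash
cat > k.py <<'E'
from h import *
f0=np.load('f0.npy'); env.pause(.1)
z=.0955; a=LINE; low=0; drop=False
def rd():
    f=F()-f0; s=env.sense(); print(round(s['t'],2),round(a-LINE,1),'cmd',round(z*1e3,2),s['ee_pos'].round(4)*1e3,f[:3].round(1),f[3:].round(2)); return f,s
f,s=rd()
while a<LINE+78 and not drop:
    a+=3; z+=.00024+np.clip((f[2]-4.5)*5e-5,-.0003,.0004); go(z,a); f,s=rd()
    if f[2]>15 or np.hypot(*f[:2])>12 or abs(f[5])>.8: print('guard');break
    if f[2]<2:
        zt=s['ee_pos'][2]
        while True:
            z-=.0006; go(z,a); f,s=rd()
            if f[2]>2.5: break
        if s['ee_pos'][2]<zt-.003: drop=True
print('drop',drop); np.save('st.npy',[z,a])
E
python3 k.py
```

```text
17.88 0.0 cmd 95.5 [476.9 238.3  95.9] [-2.1 -0.6  8.3] [-0.22  0.45  0.03]
18.12 3.0 cmd 95.93 [477.3 238.2  96.2] [-0.5 -0.2  6.8] [-0.3   0.02 -0.02]
18.38 6.0 cmd 96.28 [477.3 238.   96.4] [-0.1  0.   6.1] [-0.35 -0.08  0.05]
18.62 9.0 cmd 96.61 [477.2 238.1  96.7] [ 1.1 -1.   5.5] [-0.43 -0.24  0.01]
18.88 12.0 cmd 96.9 [477.  238.2  96.9] [0.6 0.1 5.2] [-0.25 -0.28  0.03]
19.12 15.0 cmd 97.17 [476.9 238.1  97.2] [ 1.8 -0.9  6. ] [-0.26 -0.23 -0.07]
19.38 18.0 cmd 97.49 [476.9 238.1  97.5] [ 1.7 -1.1  4. ] [-0.22 -0.29 -0.08]
19.62 21.0 cmd 97.7 [476.8 238.   97.7] [ 0.7 -1.   5.2] [-0.19 -0.3   0.02]
19.88 24.0 cmd 97.98 [476.8 238.   97.9] [1.  0.1 4.2] [-0.19 -0.32  0.03]
20.12 27.0 cmd 98.2 [476.6 238.   98.1] [ 0.4 -0.2  3. ] [-0.03 -0.22 -0.  ]
20.38 30.0 cmd 98.37 [476.4 238.   98.2] [0.4 0.2 3.7] [ 0.07 -0.03  0.01]
20.62 33.0 cmd 98.57 [476.3 237.8  98.2] [0.1 0.8 0.6] [0.13 0.   0.  ]
20.88 33.0 cmd 97.97 [476.4 237.8  98.1] [-1.8  0.3  5.9] [-0.03  0.53 -0.04]
21.12 36.0 cmd 98.27 [476.9 237.8  98.1] [0.1 0.4 2.2] [ 0.08  0.07 -0.  ]
21.38 39.0 cmd 98.4 [476.7 237.5  
[... 412 characters left out ...]
03]
22.88 39.0 cmd 94.8 [476.8 237.7  94.7] [-0.1  1.2  0. ] [ 0.09 -0.03 -0.  ]
23.12 39.0 cmd 94.2 [476.8 237.7  94.2] [ 0.3  1.2 -0. ] [ 0.05  0.01 -0.01]
23.38 39.0 cmd 93.6 [476.8 237.8  93.6] [0.3 1.1 0.7] [ 0.02 -0.03  0.01]
23.62 39.0 cmd 93.0 [476.8 237.8  93. ] [-0.6  1.3  0.2] [ 0.09 -0.    0.05]
23.88 39.0 cmd 92.4 [476.8 237.7  92.4] [-0.2  0.6  0.1] [ 0.07 -0.03  0.01]
24.12 39.0 cmd 91.8 [476.8 237.8  91.7] [ 0.7  1.3 -0.4] [ 0.05 -0.05 -0.02]
24.38 39.0 cmd 91.2 [476.8 237.8  91.2] [ 0.1  0.2 -0.4] [ 0.08  0.   -0.  ]
24.62 39.0 cmd 90.6 [476.8 237.7  90.6] [0.1 0.2 0.7] [ 0.02 -0.05  0.08]
24.88 39.0 cmd 90.0 [476.9 237.8  90.3] [-0.4  0.2  4.7] [-0.07  0.24 -0.05]
drop True
```

```bash
cat > m.py <<'E'
from h import *
f0=np.load('f0.npy'); z,a=np.load('st.npy'); a0=a
def rd():
    f=F()-f0; s=env.sense(); print(round(s['t'],2),round(a0-a,1),'cmd',round(z*1e3,2),s['ee_pos'].round(4)*1e3,f[:3].round(1),f[3:].round(2)); return f,s
f,s=rd()
while a>a0-64:
    a-=2; z+=np.clip((f[2]-3.5)*6e-5,-.0003,.0003)-(.00016 if f[2]<5 else 0); z=max(z,.0861); go(z,a); f,s=rd()
    if abs(f[2])>14 or np.hypot(*f[:2])>12 or abs(f[5])>.8: print('guard');break
np.save('st.npy',[z,a])
E
python3 m.py
```

```text
24.88 0.0 cmd 90.0 [476.9 237.8  90.3] [-0.4  0.2  4.7] [-0.07  0.24 -0.05]
25.12 2.0 cmd 89.91 [477.1 238.   90.3] [-0.3 -0.3  5.8] [-0.1   0.21 -0.08]
25.38 4.0 cmd 90.05 [477.1 238.   90.3] [0.  1.4 5. ] [ 0.02  0.   -0.09]
25.62 6.0 cmd 89.98 [477.2 238.1  90.3] [0.7 0.8 7. ] [ 0.02  0.02 -0.06]
25.88 8.0 cmd 90.19 [477.1 238.   90.3] [0.6 1.8 6. ] [ 0.15 -0.15 -0.04]
26.12 10.0 cmd 90.33 [476.8 237.9  90.3] [0.  0.7 4.4] [ 0.15 -0.13 -0.05]
26.38 12.0 cmd 90.23 [476.7 237.9  90.1] [0.3 2.1 4. ] [ 0.2  -0.05 -0.07]
26.62 14.0 cmd 90.09 [476.6 238.   90. ] [-0.3  0.5  4.4] [ 0.3   0.04 -0.03]
26.88 16.0 cmd 89.99 [476.6 238.   89.9] [-0.8  1.2  4.7] [ 0.22  0.14 -0.08]
27.12 18.0 cmd 89.9 [476.6 237.9  89.8] [-1.   1.   3.7] [0.21 0.14 0.01]
27.38 20.0 cmd 89.75 [476.7 237.9  89.6] [ 0.3 -0.1  3.1] [0.15 0.11 0.03]
27.62 22.0 cmd 89.57 [476.8 237.9  89.5] [-0.4  1.   3.5] [ 0.09  0.04 -0.02]
27.88 24.0 cmd 89.41 [476.8 237.9  89.3] [-0.2  0.6  3.6] [0.09 0.04 0.01]
28.12 26.0 cmd 89.26 [476.8 238.   89.2] [0.1 0.1 1.7] [ 0.04  0.01 -0.04]
28.38 28.0 cmd 88.99 [476.8 238.1  89. ] [
[... 714 characters left out ...]
4 -0.05]
30.88 48.0 cmd 87.42 [476.9 238.3  87.4] [0.2 1.6 3. ] [ 0.16  0.   -0.01]
31.12 50.0 cmd 87.23 [476.9 238.3  87.2] [0.4 1.2 3.5] [ 0.09 -0.08 -0.04]
31.38 52.0 cmd 87.07 [477.  238.3  87.1] [-0.2  0.8  3.3] [ 0.1  -0.02 -0.01]
31.62 54.0 cmd 86.9 [477.  238.4  87. ] [0.9 0.2 3.7] [ 0.06 -0.02 -0.05]
31.88 56.0 cmd 86.75 [477.1 238.4  87. ] [-0.9  0.5  5.2] [-0.03  0.12 -0.05]
32.12 58.0 cmd 86.85 [477.  238.4  87. ] [-0.5 -0.1  6.2] [ 0.    0.13 -0.12]
32.38 60.0 cmd 87.02 [476.9 238.3  87. ] [ 0.  -0.1  5.1] [-0.06  0.07 -0.11]
32.62 62.0 cmd 87.11 [476.8 238.2  87. ] [-0.3 -0.7  4.1] [-0.12  0.02 -0.02]
32.88 64.0 cmd 86.99 [476.9 238.3  87. ] [-0.9 -0.   5.3] [-0.28  0.13  0.01]
```

```bash
cat > r.py <<'E'
from h import *
z,a=np.load('st.npy'); go(.0872,a); effector.release(); s=env.sense(); print(s['t'],s['gripper_width'],s['wrist_force'])
go(.2,a); s=shot('end'); 
for n in("plug_seat","plug_grip","rim"): print(n,[(np.array(r['at']),r['score']) for r in tip_of("wrist",n)[:1]])
f=np.load('pics/end.npz'); p=topix('end',[[*RIM,.081]])[0]; print(p,s['t'])
cv2.imwrite('pics/endz.png',cv2.resize(cv2.imread('pics/end.png')[90:290,150:370],(660,600)))
E
python3 r.py
```

```text
34.3333 0.0917336220396375 [ 0.0832  0.0233 -0.0178]
plug_seat [(array([0.4768, 0.2383, 0.0729]), 0.64)]
plug_grip [(array([0.4801, 0.2414, 0.1065]), 0.79)]
rim []
[260.2379 185.622 ] 35.6083
```

View pics/endz.png

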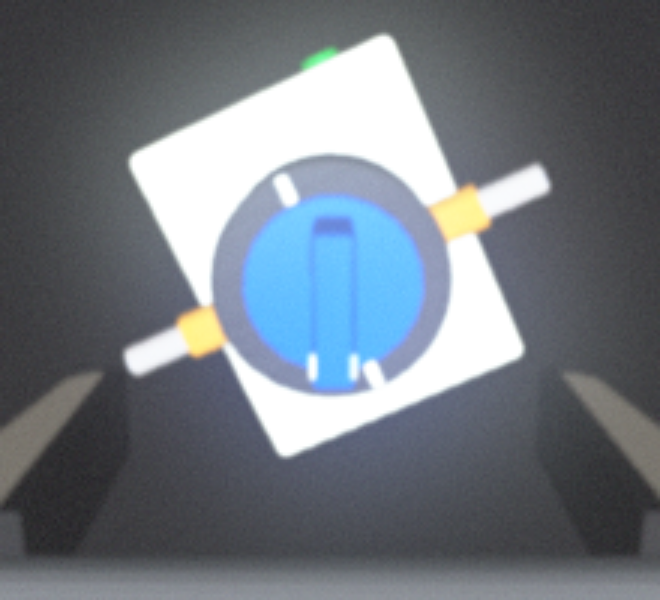

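The picture shows the plug seated in the collar, with the flange centred at about (333,283) in the crop and no visible tilt. The bar stands about 25° clockwise of the white line, and the open fingers are clear of everything.

```bash
python3 -c "
from h import *
workorder.finish_job()"
```

```text
the job is handed in; nothing more can be done
```

The blue plug is screwed home in the housing and released, and the job was handed in at about 36 s of the 72 s allowed. `finish_job` reports no verdict.

- **On the ramps:** I lifted the plug from its stand and set it in with the bar along the white line. It touched with the flange about 9 mm above the rim.
- **Into the pocket:** I turned it anticlockwise under a light press of mostly 3–6 N. At 39° the support went, and I lowered it about 8 mm to a stop at about 3.3 mm above the rim.
- **Flush on the rim:** I turned it 64° clockwise. It stopped sinking after about 54°, when it had come down 3.3 mm. The turn ended before the hard stop.
- **Forces:** The highest vertical wrist reading was 8.3 N, well under the 40 N limit.

**Last checks:**
- The final picture shows the plug upright and centred, with the open fingers clear of it. The wrist force had dropped to about zero.
- The network placed the plug's seat within 1 mm of the rim horizontally. Its height reading was 2 mm below the rim, and it put the grip point 3–4 mm off sideways. Both are within its roughly 4 mm accuracy.
- It did not find the rim, which the plug partly covered, so "flush" rests on the measured sinking rather than on the network.
- I did not re-measure the bottle, jar and rack at the end. No move went near them.

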